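Tighten the recessed clamp screw of a bearing pedestal with a T-handle hex key

ROBOT

A 6-joint arm with a two-finger parallel gripper is mounted at the origin on the work surface. World frame = base frame: x ahead of the robot, y to its left, z up, the work surface at z = 0. Lengths are in mm, angles in rad, forces in N, time in s.
With the tool pointing down it reaches from about 325 to 875 mm from the base axis. Payload 4.4 kg.
Tool frame: the origin (TCP) lies on the centre line of the jaws, within the pads' length; the fingertips stand ahead of it and the grasp point (between the pads) lies 6 mm ahead of it (ctrl.tcp_to_tips is the z of the fingertips in the tool frame, in mm); z points along the fingers, y is the direction in which the jaws open and shut (so a half turn about z gives the same grasp; the last joint's range is limited). The gripper opens to 85 mm and grips with 20 to 120 N. Pads are 22 mm wide; open, the fingers measure 114 mm over their backs; the gripper's body (76 mm by 85 mm) begins 54 mm behind the grasp point. The pads swing forward as they close: fully open they stand 13 mm farther back than shut.
Start: joints at [-1.256, 0.207, 1.542, -0, 1.393, -0.15], TCP at [258.243, -513.749, 256.282] pointing down, gripper open.
Joint ranges: [-2.73, 2.73], [-0.86, 2.22], [0.23, 2.46], [-1.11, 4.25], [0.08, 2.63], [-2.82, 2.82]. Speed limits (rad/s): [2.79, 2.79, 3.14, 3.14, 3.14, 3.14].

INTERFACE

Orientations are given as a 3x3 rotation matrix whose columns are the frame's x, y, z axes.
In Python, from plant import ctrl, sensors, optics gives the robot as it stands. Calls block until the motion is done:
- ctrl.move_ptp(position, orientation): joint-space move of the TCP to a pose.
- ctrl.move_l(position, rot=None, vel=150, threshold=None): straight line of the TCP; rot=None keeps the orientation; vel is the mean speed in mm/s. With threshold (N) it stops when the force on the tool has changed by that much, and returns True; else False.
- ctrl.set_joints(angles): joint-space move.
- ctrl.gripper_to(opening, force=None): finger opening in mm; force is the grip in N (None keeps the last); returns when the fingers have stopped.
- ctrl.hold(seconds).
- ctrl.solve_ik(position, orientation): joint angles nearest the present ones, or None.
- sensors.read_state(): the state.
- optics.grab_frame(name): name is "scene" or "top"; returns (picture, depth): 400x640x3 uint8, red, green, blue; 400x640 float32, mm along the optical axis (not along the pixel's ray), 0 where there is no reading.
- optics.camera_params(name): a dict with "mtx" (3x3 intrinsics, pixels), "R" (3x3) and "t" (3): a world point X has camera coordinates R X + t. Camera axes: x right, y down, z forward; pixel columns grow to the right and rows downward; lengths in mm; the calibration is good to about 2 mm. A picture is of the moment at which its call begins. camera_params takes no time and is no camera call.
A pose or a line that the arm cannot do raises ctrl.MotionError and nothing moves.
- ctrl.finish_job(): hands the job in, once; it reports no verdict.
The state is a dict: "t": time; "q": joint angles; "qvel": joint speeds; "tau": joint torques, N m; "eef_pos": TCP position; "eef_rot": TCP orientation; "force": force on the tool from outside, world axes, zero at the start; "wrist_torque": the same for the moment, N m; "grip_width": finger opening in mm.
Only numpy, scipy, OpenCV 4.12 (cv2) and the standard library are available. Lean on these libraries where they do the work, as an engineer would, in place of code of your own. Each camera call takes 0.05 s, during which the arm holds its last target. There are 200 camera calls.

TASK

The bearing pedestal on the shaft test rig is in position, but its clamp screw, sunk in the slot of its foot, is still loose. Take the biggest T-handle hex key from the rack, feel for the screw's hex socket down in the slot, and turn the screw clockwise until it comes up tight, without forcing it. Then hang the key back upright in its own hole in the rack, and leave the two smaller keys, the wheel and the oil bottle where they are.

Things in the scene. Friction and masses are not known exactly. Their poses are not given: they have to be found in the camera images.
- hex_key: Biggest of three black T-handle hex keys, loose, 0.22 kg, hanging upright in the rack by its flange, bar across the rack. Origin: centre of its flat tip; z up the shaft. Steel shaft: hexagon 14 mm across flats (two flats face x and -x), 100 mm long, tip bevelled 2 mm; then a round flange 26 mm wide, 4 mm thick; then a neck 18 mm wide up to z = 116 mm; then the handle bar.
- key_bar (a point): Centre of the big key's flat-sided handle bar, on the shaft's axis 129 mm above the tip. The bar is 100 mm long along the key's x, 20 mm wide along its y, 26 mm high (116 to 142 mm above the tip). Let go with its tip down in the socket, the key stands there by itself. A twist of 0.35 to 0.5 N m is tight enough; more than 0.6 N m is forcing it.
- bed: T-slotted steel bed plate of the test rig, 200 (x) by 300 (y) by 36 mm thick, fixed. Origin: centre of its underside. The pedestal stands on it, with the same yaw.
- pedestal: Blue bearing pedestal, fixed on the bed. Origin: centre of the underside of its foot, 36 mm above the table; z up. Foot 84 (x) by 120 (y) by 36 mm high, with a slot in its top that holds one clamp screw. At its +y end stands an upright with bearing and shaft, top 90 mm above the origin; beyond it a yellow flywheel, top 105 mm above the origin.
- slot (a point): Middle of the slot's mouth, on top of the foot; axes as the pedestal's. Slot: 42 mm long along y, 27 mm wide, round ends, floor 28 mm down. The screw's head (24 mm wide, flat top 12 mm below this point) stands on the slot's centre line anywhere up to 8 mm from the middle either way: where, is not measured. Its hex socket: 15 mm across flats, 1 mm bevel, 11 mm deep (floor 23 mm below this point).
- screw (a joint): Turn of the clamp screw, rad, growing clockwise from above; it starts at -6 to -5 and comes up tight at 0. At 0 two socket flats face the pedestal's x and -x; at v the socket is turned by -v about z. It drags with 0.2 N m; once tight it stops, and the torque climbs by 0.3 N m per further 0.1 rad of the key. The key has 5 degrees of play each way. The screw neither shifts in the slot nor sinks.
- rack: Grey sheet-steel key rack, fixed: 60 mm (x) by 230 mm (y), 115 mm high, a 6 mm top plate with three round holes in a row along y. Origin: centre of its footprint on the table; z up.
- rack_hole (a point): Centre of the mouth of the big key's own hole, 20 mm across, on top of the rack (115 mm up), 70 mm from the rack's middle towards its +y end. When the key hangs home, its flange lies on the rack here and its tip is 100 mm below this point.
- key_mid: The middle-sized T-handle key (10 mm hexagon, shaft 90 mm, bar 85 x 18 x 22 mm), loose, hanging in the rack 80 mm from the big key. Origin: its tip. Leave it alone.
- key_small: The smallest T-handle key (8 mm hexagon, shaft 80 mm, bar 70 x 16 x 20 mm), loose, hanging in the rack 145 mm from the big key. Origin: its tip. Leave it alone.
- wheel: Small black rubber-tyred wheel, 80 mm across and 24 mm thick, lying flat on the table, loose. Origin: centre of its underside. Leave it alone.
- oil: White plastic oil bottle, 44 mm across, 110 mm high, standing loose on the table. Origin: centre of its underside. Leave it alone.
There are look-alikes about, which are no part of the job. Of the things shaped like the rack, the grey one is meant.

How it is judged (in metres and radians):
On the way, in this order (a step that is already met when the one before it is completed fails the run):
1. with its tip at least 6 mm down in the screw's socket, the key has begun to turn the screw clockwise (z of hex_key in the frame of pedestal between 0.0105 and 0.018 m and horizontal distance between hex_key and slot below 0.012 m and value of joint screw above -4.6 rad), for 0.2 s.
2. the screw has come up tight (value of joint screw above -0.1 rad), for 0.2 s.
At the end, for the whole second after the job is handed in: The screw is tight (no more than 0.1 rad short of home), and the big key hangs at rest in its own hole: tip within 8 mm of the hole's axis and 100 mm below the mouth within 5 mm, upright within 0.08 rad (value of joint screw above -0.1 rad and horizontal distance between hex_key and rack_hole below 0.008 m and z of hex_key in the frame of rack_hole between -0.105 and -0.095 m and angle between hex_key's own z axis and vertical below 0.08 rad and linear speed of hex_key below 0.03 m/s); the robot touches nothing.
It fails at once if the key is forced: it bears on the pedestal or its screw with over 90 N in all (pressing, or a twist of some 0.7 N m) (contact force between hex_key and pedestal above 90 N).
It fails at once if the middle key is disturbed (moved over 20 mm) (distance of key_mid from where it was at the start of the episode above 0.02 m).
It fails at once if the small key is disturbed (moved over 20 mm) (distance of key_small from where it was at the start of the episode above 0.02 m).
It fails at once if the wheel is disturbed (moved over 20 mm) (distance of wheel from where it was at the start of the episode above 0.02 m).
It fails at once if the oil bottle is disturbed (moved over 20 mm) (distance of oil from where it was at the start of the episode above 0.02 m).
It also fails if it takes over 72 s, if anything falls off the work surface, if the arm or the gripper's body presses on something with over 40 N, if the wrist force passes 120 N, or if a joint passes its speed limit or range.

## Working session

There is one attempt and no reset: what is moved stays moved. The work goes in short steps, each a Python script; the robot and the scene stay as the last script left them, time stands still between calls to the robot, and variables do not carry over. Pictures are saved under pics/ and viewed, about 8 in all and at most 12, crops included, and the job is handed in when it is done.

```bash
ls; mkdir -p pics
python3 - <<'E'
from plant import ctrl, sensors, optics
import cv2,numpy as np
for n in("scene","top"):
    p,d=optics.grab_frame(n); cv2.imwrite(f"pics/{n}0.png",p[:,:,::-1]); np.savez(f"{n}0.npz",p=p,d=d)
    c=optics.camera_params(n); print(n,c["mtx"].round(1).tolist(),(-c["R"].T@c["t"]).round(0),c["R"].round(3).tolist())
s=sensors.read_state(); print(s["t"],ctrl.tcp_to_tips,s["force"],s["eef_rot"].round(3) if hasattr(s["eef_rot"],'round') else s["eef_rot"])
E
```

```text
pics
scene [[384.4, 0.0, 312.4], [0.0, 384.4, 199.2], [0.0, 0.0, 1.0]] [1152.  134.  615.] [[-0.354, 0.935, -0.005], [0.588, 0.218, -0.779], [-0.728, -0.279, -0.627]]
top [[423.4, 0.0, 320.2], [0.0, 423.4, 199.9], [0.0, 0.0, 1.0]] [ 453.  -92. 1088.] [[0.01, -1.0, 0.011], [-0.995, -0.011, -0.103], [0.104, -0.01, -0.995]]
0.1 25.0 [ 0.31274264  0.30367885 -0.18393552] [[ 0.893  0.449 -0.001]
 [ 0.449 -0.893  0.002]
 [ 0.    -0.002 -1.   ]]
```

View pics/scene0.png

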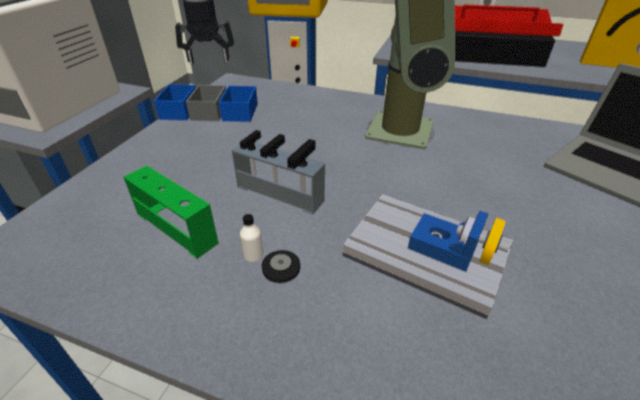

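View pics/top0.png

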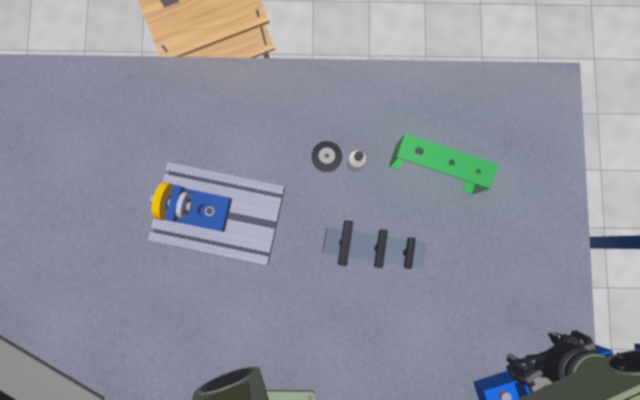

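The scene view shows the grey rack with three keys at about (280,170), the pedestal at (443,240), the wheel at (281,265) and the oil bottle at (251,240). The top view shows the big key's bar at (345,243), the other two at (380,249) and (409,253), and the slot with a screw at about (209,211). Next I'll measure these.

```bash
cat > h.py <<'E'
from plant import ctrl, sensors, optics
import cv2,numpy as np
def cloud(n,p,d):
    c=optics.camera_params(n);K,R,t=c["mtx"],np.array(c["R"]),np.array(c["t"])
    v,u=np.mgrid[:400,:640]
    P=np.stack([(u-K[0][2])/K[0][0]*d,(v-K[1][2])/K[1][1]*d,d],-1)
    return (P-t)@R
def ray(n,u,v,z):
    c=optics.camera_params(n);R,t=np.array(c["R"]),np.array(c["t"])
    o=-R.T@t; w=R.T@np.linalg.solve(np.array(c["mtx"]),[u,v,1.]); return o+w*(z-o[2])/w[2]
def rot(yaw): # tool down, tool y axis at angle yaw
    c,s=np.cos(yaw),np.sin(yaw); y=np.array([c,s,0]);z=np.array([0,0,-1.]); return np.stack([np.cross(y,z),y,z],1)
def st():
    s=sensors.read_state(); return s,np.array(s["force"]),np.array(s["wrist_torque"])
E
python3 - <<'E'
from h import *
a=np.load("top0.npz");p,d=a["p"],a["d"];W=cloud("top",p,d)
hsv=cv2.cvtColor(p,cv2.COLOR_RGB2HSV)
def rect(m,z,lab,amin=40):
    n,L,S,C=cv2.connectedComponentsWithStats(m.astype(np.uint8))
    for i in range(1,n):
        if S[i,4]<amin: continue
        v,u=np.nonzero(L==i); Q=np.array([ray("top",a,b,z) for a,b in zip(u,v)])[:,:2].astype(np.float32)
        r=cv2.minAreaRect(Q); zz=np.median(W[L==i][:,2])
        print(lab,"px",C[i].round(1),S[i,4],"rect",np.round(r[0],1),np.round(r[1],1),round(r[2],1),"z",zz.round(1),"mean",Q.mean(0).round(1))
roi=np.zeros((400,640),bool);roi[200:285,310:440]=1
rect(roi&(hsv[...,2]<50),157,"bar")
rect(roi&(np.abs(W[...,2]-115)<8)&(hsv[...,2]>60),115,"racktop")
roi[:]=0;roi[150:270,140:300]=1
blue=roi&(hsv[...,0]>100)&(hsv[...,0]<125)&(hsv[...,1]>150)
foot=blue&(np.abs(W[...,2]-72)<5); rect(foot,72,"foot")
rect(roi&(W[...,2]>28)&(W[...,2]<44),36,"bed")
print("bluez",np.percentile(W[blue][:,2],[5,25,50,75,95]))
# zoom
cv2.imwrite("pics/z1.png",cv2.resize(p[175:245,140:250,::-1],None,fx=7,fy=7,interpolation=cv2.INTER_CUBIC))
s=np.load("scene0.npz");cv2.imwrite("pics/z2.png",cv2.resize(s["p"][205:275,400:510,::-1],None,fx=7,fy=7,interpolation=cv2.INTER_CUBIC))
E
```

```text
racktop px [332.6 240.4] 409 rect [ 461.7 -131.1] [36.1 59.7] 81.7 z 114.4 mean [ 461.7 -131. ]
racktop px [362.9 245.1] 692 rect [ 451.7 -200.7] [60.2 59.9] 81.9 z 114.3 mean [ 451.6 -200.5]
racktop px [395.  250.1] 524 rect [ 441.  -274.3] [46.  59.9] 81.7 z 114.3 mean [ 440.9 -273.9]
racktop px [418.9 254. ] 278 rect [ 432.9 -328.7] [24.2 59.5] 81.6 z 114.3 mean [ 432.6 -328.6]
foot px [208.  210.5] 963 rect [531.1 171.3] [94.3 77.9] 79.3 z 71.4 mean [530.4 166.7]Traceback (most recent call last):
  File "<stdin>", line 17, in <module>
  File "<stdin>", line 8, in rect
  File "h.py", line 9, in ray
    c=optics.camera_params(n);R,t=np.array(c["R"]),np.array(c["t"])
ValueError: time passes only in moves, steps and waits
```

```bash
sed -i 's/^def cloud/import functools\ncam=functools.lru_cache(None)(lambda n: optics.camera_params(n))\ndef cloud/; s/c=optics.camera_params(n)/c=cam(n)/' h.py
python3 - <<'E'
from h import *
a=np.load("top0.npz");p,d=a["p"],a["d"];W=cloud("top",p,d)
hsv=cv2.cvtColor(p,cv2.COLOR_RGB2HSV)
def rect(m,z,lab,amin=40):
    n,L,S,C=cv2.connectedComponentsWithStats(m.astype(np.uint8))
    for i in range(1,n):
        if S[i,4]<amin: continue
        v,u=np.nonzero(L==i); Q=np.array([ray("top",a,b,z) for a,b in zip(u,v)])[:,:2].astype(np.float32)
        r=cv2.minAreaRect(Q); zz=np.median(W[L==i][:,2])
        print(lab,"px",C[i].round(1),S[i,4],"rect",np.round(r[0],1),np.round(r[1],1),round(r[2],1),"z",zz.round(1),"mean",Q.mean(0).round(1))
roi=np.zeros((400,640),bool);roi[200:285,310:440]=1
rect(roi&(W[...,2]>130),157,"bar")
rect(roi&(np.abs(W[...,2]-115)<55),115,"rack")
roi[:]=0;roi[150:270,140:300]=1
foot=roi&(np.abs(W[...,2]-72)<4); rect(foot,72,"foot")
rect(roi&(W[...,2]>28)&(W[...,2]<44),36,"bed",400)
print(W[203:221:1,200:220,2].round(0).astype(int))
g=cv2.cvtColor(p,cv2.COLOR_RGB2GRAY)[203:221,200:220]; print(g)
cv2.imwrite("pics/z1.png",cv2.resize(p[175:245,140:250,::-1],None,fx=7,fy=7,interpolation=cv2.INTER_CUBIC))
E
```

```text
bar px [345.2 242.3] 435 rect [ 457.9 -157.1] [20.9 99.3] 81.7 z 155.7 mean [ 457.4 -157. ]
bar px [380.7 247.8] 355 rect [ 446.5 -234.6] [20.  84.2] 81.9 z 151.7 mean [ 446.2 -234.7]
bar px [409.4 252.3] 274 rect [ 437.2 -297.4] [19.3 68.7] 81.6 z 149.5 mean [ 437.  -297.6]
rack px [373.3 246.7] 2981 rect [ 448.7 -226.6] [230.6 103.8] 81.9 z 115.9 mean [ 448.1 -224.3]
foot px [208. 210.] 1062 rect [533.  173.1] [99.6 83.9] 78.8 z 71.5 mean [531.5 166.7]
bed px [224.6 177.4] 1023 rect [616.6 137.5] [300.2  21.8] 78.8 z 35.2 mean [616.7 137.5]
bed px [234.8 197.3] 1840 rect [561.4 148.5] [300.   72.6] 78.8 z 35.4 mean [566.8 110.5]
bed px [224.8 232.7] 1949 rect [491.1 162.3] [300.2  59.9] 78.8 z 35.3 mean [478.4 132.3]
bed px [208.3 247.5] 1061 rect [441.9 172. ] [300.2  21.4] 78.8 z 35.4 mean [441.8 171.7]
[[69 71 69 72 73 72 72 72 71 73 72 72 74 72 67 74 74 70 73 70]
 [71 66 59 57 53 49 55 69 73 69 71 74 74 72 71 68 72 75 72 74]
 [64 60 46 45 44 43 49 44 44 40 43 59 72 72 70 69 72 72 71 70]
 [58 47 44 41 43 42 46 44 62 62 59 58 41 70 70 73 72 70 72 72]
 [50 44 40 42 44 44 58 60 59 
[... 1684 characters left out ...]
  92  91
   92  93]
 [ 70  82  87  93 112 140 151 136 115 110 117 130 141 138 116  96  91  91
   92  92]
 [ 75  78  85  90 100 124 147 150 144 140 144 146 140 122 102  92  91  91
   91  91]
 [ 83  82  87  89  92 104 122 138 144 145 143 137 122 105  95  91  91  91
   91  93]
 [ 88  88  89  89  92  93  99 110 118 120 118 109 101  94  92  90  92  92
   92  91]
 [ 90  90  90  91  91  90  91  93  95  96  96  94  92  91  91  91  91  91
   92  92]
 [ 89  90  90  90  90  89  91  90  89  91  90  91  91  91  92  90  91  91
   91  91]
 [ 90  90  91  90  90  90  90  90  90  91  89  91  90  91  90  90  90  91
   91  92]
 [ 89  90  91  90  89  90  90  91  90  91  90  90  90  91  91  91  90  91
   90  91]]
```

View pics/z1.png

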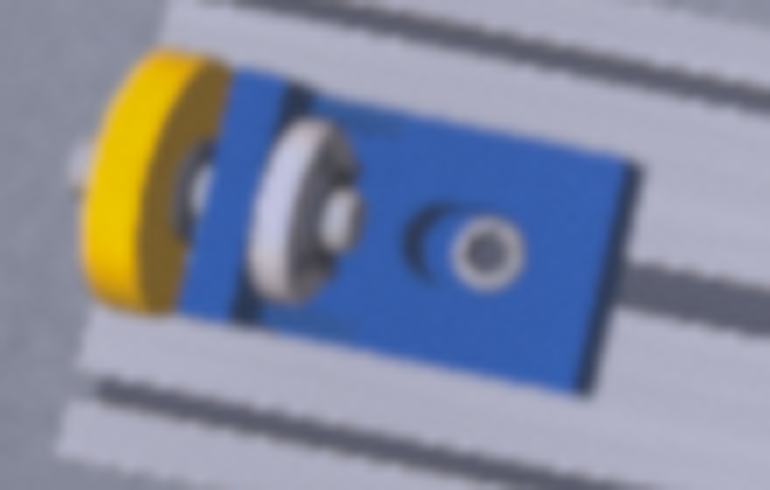

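Zoomed in, the screw head is a bright ring centred near crop pixel (487,254), which is about full-image (209.6,211.3). It sits toward the slot's −y end. Next I'll fit the head, check IK and J6 yaw, then grasp the key.

Run:
```python
from h import *
a=np.load("top0.npz");p=a["p"]
g=cv2.cvtColor(p,cv2.COLOR_RGB2GRAY)
m=np.zeros_like(g);m[204:219,203:216]=(g[204:219,203:216]>117)
c=max(cv2.findContours(m,cv2.RETR_EXTERNAL,cv2.CHAIN_APPROX_NONE)[0],key=cv2.contourArea)
e=cv2.fitEllipse(c);print(e); print("head",ray("top",*e[0],60).round(1))
Y=np.deg2rad(78.8);u=np.array([np.cos(Y),np.sin(Y)]);n=np.array([u[1],-u[0]])
# foot -y edge (z=72): foot rect centre - half length along u ; rect front extends to upright
foot=np.array([533.,173.1])-u*99.6/2+u*60   # pedestal centre if y-end edge measured right
h=ray("top",*e[0],60)[:2]; print("foot centre",foot, "head rel",(h-foot)@n,(h-foot)@u)
for w in [81.7,-98.3]:
    q=ctrl.solve_ik([457.9,-157.1,150],rot(np.deg2rad(w)));print("rack",w,None if q is None else np.round(q,2))
for w in [-180,-120,-60,0,60,120]:
    q=ctrl.solve_ik([*h,190],rot(np.deg2rad(w)));print(w,None if q is None else np.round(q,2))
```

```text
((209.0594024658203, 210.85952758789062), (9.886829376220703, 10.125239372253418), 27.76523208618164)
head [530.4 167.2  60. ]
foot centre [534.98119038 183.10574258] head rel -1.4373994536820605 -16.516868024436924
rack 81.7 [-0.51  0.13  1.86 -0.    1.14 -1.94]
rack -98.3 [-0.51  0.13  1.86 -0.    1.14  1.21]
-180 None
-120 [ 0.15  0.23  1.66 -0.    1.25  2.24]
-60 [ 0.15  0.23  1.66 -0.    1.25  1.2 ]
0 [ 0.15  0.23  1.66 -0.    1.25  0.15]
60 [ 0.15  0.23  1.66 -0.    1.25 -0.9 ]
120 [ 0.15  0.23  1.66 -0.    1.25 -1.94]
```

Run:
```python
from h import *
R=rot(np.deg2rad(81.7))
ctrl.gripper_to(50,40)
ctrl.move_ptp([457.9,-157.1,240],R)
ctrl.move_l([457.9,-157.1,150],vel=150)
print(st()[1].round(1),st()[0]["t"])
ctrl.gripper_to(0,100); s,f,t=st(); print(s["grip_width"],f.round(1),t.round(2))
ctrl.move_l([457.9,-157.1,290],vel=150); s,f,t=st(); print(f.round(1),t.round(2),s["t"])
p,d=optics.grab_frame("top");W=cloud("top",p,d); np.savez("top1.npz",p=p,d=d)
r=p[160:300,290:430,::-1]; r2,_=optics.grab_frame("scene");r2=r2[40:220,200:380,::-1]
cv2.imwrite("pics/g1.png",np.hstack([cv2.resize(r,(400,400)),cv2.resize(r2,(400,400))]))
```

```text
[ 0.1 -1.3  0.1] 2.8583
18.583159753710852 [-0.7 -0.8  6.2] [0.02 0.13 0.01]
[ 0.6 -0.3 -2.6] [-0.01 -0.03  0.04] 4.325
```

View pics/g1.png

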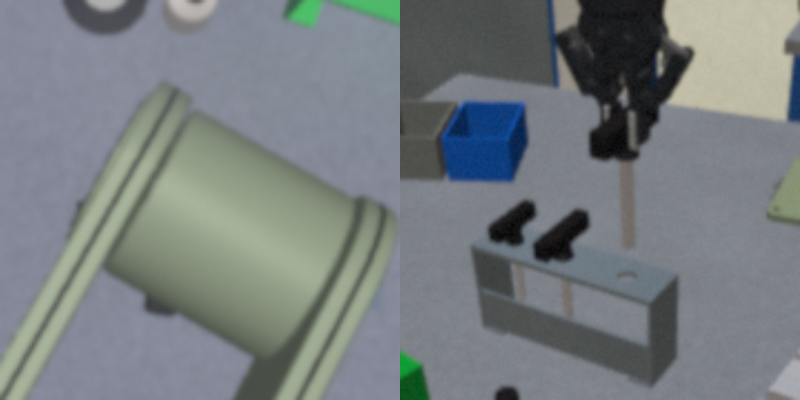

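The key is in the gripper and hangs straight, and its rack hole is empty and visible. The top camera is blocked by the arm, so over the pedestal I'll check with the scene camera.

Run:
```python
from h import *
R=rot(np.deg2rad(158))
ctrl.move_ptp([530.4,167.2,290],R); ctrl.move_l([530.4,167.2,222],vel=120)
s,f,t=st(); print(f.round(1),t.round(2),s["t"],np.round(s["q"],3),np.round(s["eef_pos"],1))
p,d=optics.grab_frame("scene"); np.savez("scene1.npz",p=p,d=d)
c=cam("scene");pr=lambda X:(lambda x:x[:2]/x[2])(np.array(c["mtx"])@(np.array(c["R"])@np.array(X,float)+c["t"]))
print("proj tip",pr([530.4,167.2,87]),"bar bottom",pr([530.4,167.2,203]),"head",pr([530.4,167.2,60]))
s0=np.load("scene0.npz")["p"]
b=(slice(150,260),slice(390,500))
cv2.imwrite("pics/p1.png",np.hstack([cv2.resize(x[b][:,:,::-1],(400,400),interpolation=cv2.INTER_CUBIC) for x in(p,s0)]))
```

```text
[ 0.  -0.1 -2.3] [-0.05  0.02 -0.  ] 6.4 [ 0.149  0.197  1.625 -0.     1.318 -2.608] [531.  166.9 222.7]
proj tip [438.24873798 225.67882525] bar bottom [450.96970523 178.88793423] head [435.62324053 235.33605981]
```

View pics/p1.png

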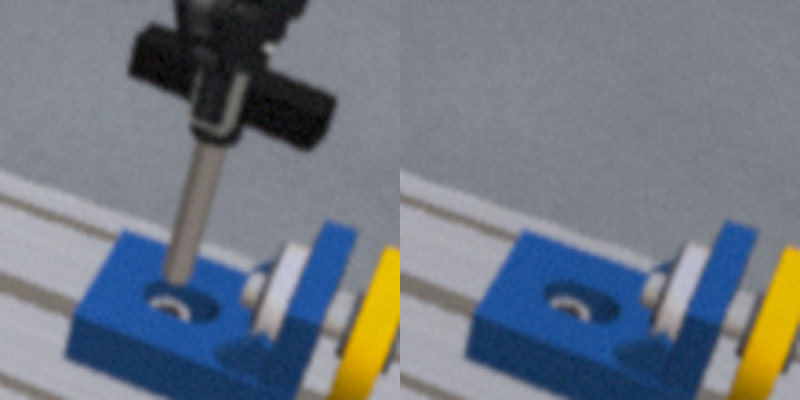

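The tip is at about full-image (439,228), against a projected (438,226). The head ring matches its predicted place in the slot, so alignment agrees to about 1.5 mm. Next I'll feel for the socket.

Run:
```python
from h import *
ctrl.move_l([530.4,167.2,199],vel=60,threshold=10)
h=ctrl.move_l([530.4,167.2,183],vel=15,threshold=6)
s,f,t=st(); print(h,np.round(s["eef_pos"],1),f.round(1),t.round(2),s["t"])
ctrl.hold(.2);s,f,t=st(); print(np.round(s["eef_pos"],1),f.round(1),t.round(2),s["t"])
```

```text
True [531.2 167.5 185.4] [ 0.  -0.2  5.4] [0.11 0.05 0.04] 7.8583
[531.2 167.5 185.4] [-0.2 -0.2  6.6] [0.04 0.06 0.  ] 8.0583
```

Contact came at TCP z 185, about 10 mm deeper than the head top, so the key probably went straight into the socket. I'll lift slightly and make a small test turn, watching the torque.

```bash
cat >> h.py <<'E'
def turn(q6,step=0.1,tmax=0.42,fmax=25,quiet=False):
    q=np.array(sensors.read_state()["q"]); q0=Q()
    while q0[5]<q6-1e-6:
        q0[5]=min(q0[5]+step,q6); ctrl.set_joints(q0); save(q0)
        s,f,t=st()
        if not quiet: print(round(s["t"],2),"q6 %.2f"%q0[5],"F",f.round(1),"T",t.round(2),"P",np.round(s["eef_pos"],1))
        if abs(t[2])>tmax or np.hypot(*f[:2])>fmax or abs(f[2]+2.3)>fmax: print("STOP"); return False
    return True
def Q(): return np.load("q.npy")
def save(q): np.save("q.npy",q)
E
python3 - <<'E'
from h import *
ctrl.move_l([530.4,167.2,185.6],vel=20)
s,f,t=st(); print(np.round(s["eef_pos"],1),f.round(1),t.round(2))
q=ctrl.solve_ik([530.4,167.2,185.6],rot(np.deg2rad(158))); print(np.round(q,3),np.round(s["q"],3)); save(np.array(q))
turn(q[5]+0.6)
E
```

```text
[530.8 167.3 185.5] [3.2 0.1 0.6] [ 0.21 -0.63  0.03]
[ 0.15   0.235  1.661 -0.     1.246 -2.608] [ 1.490e-01  2.350e-01  1.661e+00  1.000e-03  1.244e+00 -2.608e+00]
8.56 q6 -2.51 F [ 3.5  1.2 -0.7] T [ 0.3  -0.88  0.13] P [530.9 167.3 185.5]
8.81 q6 -2.41 F [ 3.7  2.1 -1. ] T [ 0.28 -1.05  0.22] P [530.8 167.3 185.6]
9.06 q6 -2.31 F [ 4.1  1.3 -3. ] T [ 0.32 -1.25  0.18] P [530.8 167.2 185.6]
9.31 q6 -2.21 F [ 4.8  1.2 -2.9] T [ 0.26 -1.42  0.23] P [530.8 167.2 185.6]
9.56 q6 -2.11 F [ 4.5  0.9 -3.4] T [ 0.29 -1.36  0.19] P [530.8 167.2 185.6]
9.81 q6 -2.01 F [ 5.4  0.7 -2.7] T [ 0.32 -1.37  0.14] P [530.8 167.2 185.6]
```

Run:
```python
from h import *
q6=Q()[5]
ctrl.move_l([531.1,167.3,185.6],vel=20)
q=np.array(ctrl.solve_ik([531.1,167.3,185.6],np.array(sensors.read_state()["eef_rot"]))); q[5]=q6; save(q)
ok=turn(1.9,0.3,0.38)
ok=ok and turn(2.65,0.05,0.38)
```

```text
10.45 q6 -1.71 F [ 4.5  1.1 -2.7] T [ 0.18 -1.29  0.23] P [531.2 167.2 185.6]
10.84 q6 -1.41 F [ 6.2 -0.2 -3.1] T [ 0.1  -1.36  0.18] P [531.2 167.2 185.6]
11.23 q6 -1.11 F [ 5.3  0.3 -2.6] T [ 0.07 -1.39  0.19] P [531.3 167.1 185.6]
11.62 q6 -0.81 F [ 5.4 -0.7 -2.4] T [-0.04 -1.47  0.17] P [531.3 166.9 185.6]
12.02 q6 -0.51 F [ 5.   0.2 -3. ] T [-0.17 -1.53  0.2 ] P [531.4 166.8 185.6]
12.41 q6 -0.21 F [ 6.1 -1.4 -2.6] T [-0.23 -1.44  0.27] P [531.3 166.6 185.6]
12.8 q6 0.09 F [ 4.7 -0.5 -3.6] T [-0.31 -1.36  0.23] P [531.3 166.4 185.6]
13.19 q6 0.39 F [ 3.6 -3.4 -2.8] T [-0.64 -1.29  0.19] P [531.1 166.5 185.6]
13.58 q6 0.69 F [ 3.5 -3.3 -1.1] T [-0.93 -1.05  0.17] P [530.9 166.5 185.5]
13.97 q6 0.99 F [ 3.5 -3.7 -0.7] T [-1.1  -0.87  0.13] P [530.8 166.6 185.6]
14.37 q6 1.29 F [ 1.2 -4.6 -0.6] T [-1.22 -0.62  0.2 ] P [530.7 166.8 185.5]
14.76 q6 1.59 F [ 1.4 -4.5  0.1] T [-1.27 -0.38  0.21] P [530.6 167.  185.5]
15.15 q6 1.89 F [ 1.1 -4.4  1.8] T [-1.16 -0.14  0.18] P [530.6 167.2 185.5]
15.4 q6 1.90 F [ 0.  -4.   1.1] T [-1.3   0.07  0.23] P [530.7 167.2 185.5]
15.65 q6 1.95 F [-
[... 429 characters left out ...]
67.4 185.5]
17.15 q6 2.25 F [-1.2 -3.5  2.1] T [-0.98  0.52  0.2 ] P [530.9 167.4 185.5]
17.4 q6 2.30 F [-1.8 -3.8  2.2] T [-0.91  0.52  0.22] P [530.9 167.4 185.5]
17.65 q6 2.35 F [-2.1 -3.5  2.5] T [-0.84  0.64  0.23] P [531.  167.4 185.5]
17.9 q6 2.40 F [-1.8 -2.9  1.5] T [-0.74  0.57  0.22] P [531.  167.5 185.5]
18.15 q6 2.45 F [-1.6 -2.7  0.5] T [-0.69  0.57  0.25] P [531.  167.4 185.5]
18.4 q6 2.50 F [-2.4 -2.4  0.5] T [-0.56  0.59  0.18] P [531.  167.5 185.5]
18.65 q6 2.55 F [-2.3 -1.9  0.3] T [-0.53  0.58  0.19] P [531.  167.4 185.5]
18.9 q6 2.60 F [-1.5 -1.3  0.7] T [-0.47  0.57  0.22] P [531.1 167.4 185.5]
19.15 q6 2.65 F [-2.4 -1.3  0.3] T [-0.39  0.53  0.17] P [531.1 167.4 185.5]
```

Run:
```python
from h import *
ctrl.gripper_to(45)
P=np.array([531.1,167.3,185.6])
ctrl.move_l(P+[0,0,50],vel=150)
s,f,t=st();print(f.round(1),t.round(2))
q=np.array(s["q"]);q[5]=Q()[5]-np.pi;ctrl.set_joints(q)
R=np.array(sensors.read_state()["eef_rot"])
h=ctrl.move_l(P,vel=100,threshold=12); print("hit",h)
ctrl.gripper_to(0,100); s,f,t=st();print(s["t"],s["grip_width"],f.round(1),t.round(2),np.round(s["eef_pos"],1))
b,_=optics.grab_frame("scene");cv2.imwrite("pics/p2.png",cv2.resize(b[120:270,370:520,::-1],(450,450)))
q=np.array(ctrl.solve_ik(P,R)); print(q.round(3)); q[5]=Q()[5]-np.pi; save(q)
if not h and 17<s["grip_width"]<22: turn(1.3,0.04,0.38)
```

```text
[-0.   0.3 -0.2] [ 0.01  0.05 -0.03]
hit False
23.6583 18.684360680094727 [-2.2 -0.2  6.6] [-0.05  0.48  0.15] [531.6 167.4 187. ]
[ 0.15   0.236  1.659 -0.     1.246 -0.491]
23.96 q6 -0.45 F [-1.7  0.2  5.4] T [-0.05  0.49  0.13] P [531.6 167.5 187. ]
24.21 q6 -0.41 F [-1.5  0.4  5.4] T [-0.03  0.48  0.28] P [531.6 167.5 187. ]
24.46 q6 -0.37 F [-2.4 -0.5  4.3] T [0.01 0.46 0.21] P [531.6 167.5 187. ]
24.71 q6 -0.33 F [-1.2  0.8  6.1] T [-0.    0.5   0.23] P [531.6 167.5 187. ]
24.96 q6 -0.29 F [-1.7 -0.   5.9] T [-0.04  0.47  0.2 ] P [531.6 167.5 187. ]
25.21 q6 -0.25 F [-2.1 -0.2  5.5] T [-0.05  0.41  0.25] P [531.6 167.5 187. ]
25.46 q6 -0.21 F [-1.5  0.3  5.1] T [-0.01  0.47  0.16] P [531.7 167.5 187. ]
25.71 q6 -0.17 F [-1.2  0.3  4.6] T [-0.02  0.41  0.2 ] P [531.7 167.5 187. ]
25.96 q6 -0.13 F [-0.2  0.8  5.6] T [0.04 0.42 0.2 ] P [531.7 167.5 187. ]
26.21 q6 -0.09 F [-1.6  0.5  5.3] T [0.02 0.42 0.21] P [531.7 167.5 187. ]
26.46 q6 -0.05 F [-1.3  0.8  5.6] T [0.01 0.4  0.23] P [531.8 167.5 187. ]
26.71 q6 -0.01 F [-1.2  0.3  5.5] T [-0.01  0.37  0.17] P [531.8 167.5 187. ]
26.96 q6 0.03 F [-2.2  0.3  5.3] T [0.02 0.37 0.24] P [531.8 167.5 187. ]
27.21 q6 0.07 F [-1.   0.3  4.6] T [-0.04  0.34  0.21] P [531.8 167.5 187. ]
27.46 q6 0.11 F [-1.9  0.   4.6] T [-0.03  0.32  0.24] P [531.8 167.5 187. ]
27.71 q6 0.15 F [-1.7 -0.8  4.7] T [0.01 0.35 0.41] P [531.8 167.5 187. ]
STOP
```

View pics/p2.png

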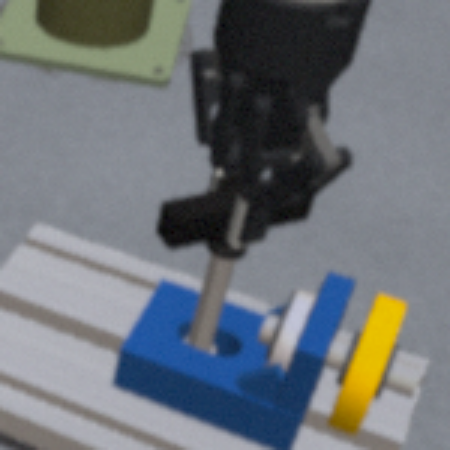

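The picture shows the key standing in the slot, gripped on its bar at about (230,220). Torque rose from 0.2 to 0.41 N·m after about 5.7 rad in all, which is plausible for tight. I'll confirm with averaged readings.

Run:
```python
from h import *
def avg():
    a=[]
    for _ in range(8): ctrl.hold(.05); a.append(st()[2][2])
    return np.mean(a)
T=avg(); print(T)
q=Q()
while T<0.42 and q[5]<0.3:
    q[5]+=0.02; ctrl.set_joints(q); save(q); T=avg(); print(round(q[5],3),T)
print(sensors.read_state()["t"])
```

```text
0.35729329265148685
0.168 0.40096927010038785
0.188 0.4064293351072017
0.208 0.4766287716735952
30.0583
```

The screw is tight at about 0.45 N·m. Next I'll relieve the twist within the play, lift out and go to the rack.

Run:
```python
from h import *
q=Q(); q[5]-=0.13; ctrl.set_joints(q); s,f,t=st(); print(f.round(1),t.round(2))
p=np.array(s["eef_pos"]); hit=ctrl.move_l([p[0],p[1],215],vel=60,threshold=25); s,f,t=st(); print(hit,f.round(1),t.round(2),np.round(s["eef_pos"],1))
if not hit:
    ctrl.move_l([p[0],p[1],295],vel=150)
    R=rot(np.deg2rad(-98.3)); ctrl.move_ptp([458.2,-157.3,295],R); ctrl.move_l([458.2,-157.3,262],vel=80)
    ctrl.hold(.3); s,f,t=st(); print(np.round(s["q"],2),f.round(1),t.round(2),np.round(s["eef_pos"],1),s["t"])
    b,_=optics.grab_frame("scene");cv2.imwrite("pics/r1.png",cv2.resize(b[90:220,220:350,::-1],(520,520),interpolation=cv2.INTER_CUBIC))
```

```text
[-1.7 -0.1  4.5] [-0.01  0.39  0.25]
False [ 0.6 -0.7 -1.8] [-0.02  0.07 -0.08] [531.8 167.6 215.4]
[-0.51  0.01  1.75 -0.    1.39  1.21] [ 0.1  0.9 -2.3] [ 0.01  0.   -0.01] [ 458.5 -157.5  262.6] 33.7583
```

View pics/r1.png

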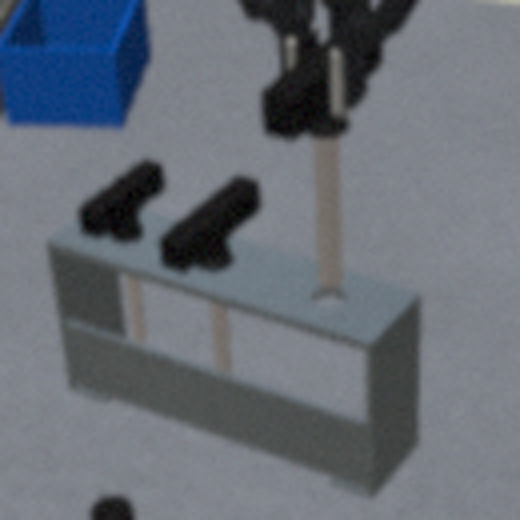

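The tip is right above the hole, at about crop (328,297). Next I'll lower it.

Run:
```python
from h import *
h=ctrl.move_l([458.2,-157.3,165],vel=60,threshold=10); s,f,t=st(); print(h,f.round(1),t.round(2),np.round(s["eef_pos"],1))
if not h:
    h=ctrl.move_l([458.2,-157.3,148],vel=20,threshold=6); s,f,t=st(); print(h,f.round(1),t.round(2),np.round(s["eef_pos"],1),s["t"])
```

```text
False [-0.2 -0.1 -1.8] [-0.01  0.    0.04] [ 458.5 -157.5  165.4]
True [-1.3  0.6  4.8] [0.04 0.11 0.03] [ 458.2 -157.2  153.1] 36.1917
```

Contact came at z 153, as expected for the flange seating. Release, retreat and check.

Run:
```python
from h import *
ctrl.gripper_to(48); ctrl.move_l([458.2,-157.3,260],vel=120)
s,f,t=st(); print(f.round(1),s["t"])
q=np.array(s["q"]); q[0]=-1.256; ctrl.set_joints(q); ctrl.hold(.5)
p,d=optics.grab_frame("top");W=cloud("top",p,d)
p2,_=optics.grab_frame("scene")
roi=np.zeros((400,640),bool);roi[200:285,310:440]=1
m=(roi&(W[...,2]>130)&(W[...,2]<200)).astype(np.uint8); n,L,S,C=cv2.connectedComponentsWithStats(m)
for i in range(1,n):
    if S[i,4]>40:
        v,u=np.nonzero(L==i); r=cv2.minAreaRect(np.array([ray("top",a,b,157)[:2] for a,b in zip(u,v)],np.float32))
        print(np.round(r[0],1),np.round(r[1],1),round(r[2],1),np.median(W[L==i][:,2]))
cv2.imwrite("pics/f1.png",np.hstack([cv2.resize(p[120:290,140:440,::-1],(500,283)),cv2.resize(p2[120:290,220:400,::-1],(300,283))]))
print(sensors.read_state()["t"])
```

```text
[ 0.7 -0.3 -0.4] 37.6333
[ 457.4 -156. ] [21.  99.3] 81.2 155.97944816364304
[ 446.5 -234.6] [20.  84.2] 81.9 152.02762210921512
[ 437.2 -297.4] [19.3 68.7] 81.6 149.52442368715185
39.5583
```

View pics/f1.png

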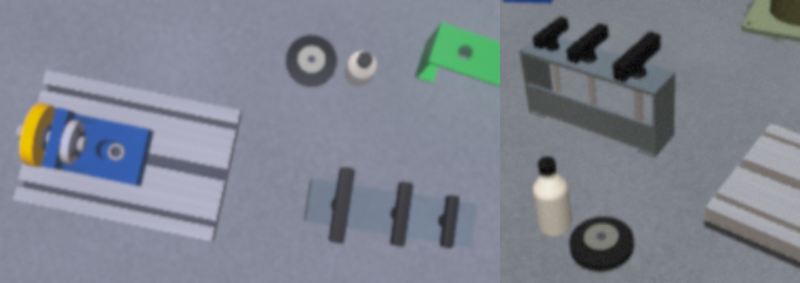

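The key hangs home and upright, with its bar at the same height and within 1.3 mm of where it started. The other keys, wheel and bottle haven't moved. Handing in.

```bash
python3 -c "
from plant import ctrl; ctrl.finish_job()"
```

```text
the job is handed in; nothing more can be done
```

The clamp screw is tight, the big key is back in its own hole, and the job is handed in. The robot's clock read about 40 s of the 72 s allowed. No verdict was reported.

- **Turning:** The key dropped into the socket on the first probe, bottoming at TCP z 185 mm. I turned the screw about 5.7 rad clockwise in two strokes with one regrasp. Drag was about 0.2 N·m throughout. I stopped at an averaged wrist torque of 0.48 N·m, inside the 0.35–0.5 band and below the 0.6 forcing limit. Sideways and pressing forces stayed below about 7 N.
- **Final pictures:** The key's bar is at its original height (156 mm) and within 1.3 mm of its original place, so it hangs home and upright. The middle and small keys measured exactly as before. By eye, the wheel and oil bottle look unmoved.
- **Doubts:** After I turned back 0.13 rad to relieve the twist, 0.25 N·m still showed. I took that as the stop springing back. I had no direct reading of the screw's angle, so "tight" rests on the torque rise and the total turn, which fits the expected 5–6 rad. No check failed.

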